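# Light the two little buildings

## Robot

A 7-joint arm with a two-finger parallel gripper is mounted at the origin on a cart in front of the work surface, level with it; the furniture and walls round the work are solid. World frame = base frame: x ahead of the robot, y to its left, z up, the work surface at z = 0. Lengths are in mm, angles in rad, forces in N, time in s.
With the tool pointing down it reaches from about 400 to 900 mm from the base axis. Payload 5.5 kg.
Tool frame: the origin (TCP) lies on the centre line of the jaws, within the pads' length; the fingertips stand 14 mm ahead of it and the grasp point (between the pads) lies 5 mm behind it; z points along the fingers, x is the direction in which the jaws open and shut, and the axes are right-handed (so a half turn about z gives the same grasp; the last joint's range is limited). The gripper opens to 92 mm and grips with 3 to 60 N. Pads are 19 mm wide; open, the fingers measure 130 mm over their backs; the gripper's body (75 mm by 190 mm) begins 47 mm behind the grasp point.
Start: joints at [-0.848, 0.501, -0.427, 1.55, 0.221, 1.138, -0.21], TCP at [288.414, 582.509, 240.729] pointing down, gripper open.
Joint ranges: [-2.88, 2.88], [-0.31, 2.03], [-1.54, 1.56], [0.2, 2.42], [-1.41, 4.55], [0.19, 2.02], [-2.57, 2.57]. Speed limits (rad/s): [2.57, 2.57, 3.14, 3.14, 3.14, 3.14, 3.14].

## Interface

Orientations are given as a rotation vector (axis times angle).
In Python, from rig import * gives the robot as it stands. The module is installed in compiled form; this text tells all that it offers.
- The arm moves only by the tool servo_tool, never from a script. Its argument "targets" is text: rows parted by semicolons, each of 7 numbers parted by spaces: the turn, a rotation vector about the tool's x, y, z in units of 5 degrees (1.0 is 5 degrees), then the shift along the tool's x, y, z in mm, then the closure, from -1 (fully open) to 1 (shut). In form: wx wy wz dx dy dz grip; .... A call has 1 to 10 rows; each row is the pose to reach, as a shift and turn from the pose commanded when the call began, along the tool's axes at that moment; what a row does not reach only later rows make up. A row lasts 1/12 s, in which the tool goes at most 41.7 mm and 7.16 degrees, less where a joint would pass 70% of its speed; a pose out of reach is approached as far as the arm can. A call with a gripper value outside its range is refused whole. The fingers move at their own pace and stop on an object; "grip_force" is the grip in N (left out, the last holds). Time passes only in rows, so rows that repeat a pose let the fingers close. It gives the time, the measured TCP pose, the force and the opening at its end, in the units of the state.
- state(): the state, without advancing time (a new reading comes with each control period).
- read_camera(name): name is "scene" or "top"; returns the picture (400x640x3 uint8, blue, green, red); there is no depth.
- calibration(name): a dict with "fx", "fy", "cx", "cy" (pixels), "k1" (the pictures are not rectified: a ray, as slopes to the right and down, at radius r is drawn at 1 + k1 r^2 times it, then the intrinsics apply), "xyz" and "rotation" of the camera in the world. Camera axes: x right, y down, z forward; pixel columns grow to the right and rows downward; lengths in mm; the calibration is good to about 2 mm. A picture is of the moment at which its call begins. calibration takes no time and is no camera call.
- sign_off(): hands the job in, once; it reports no verdict.
The state is a dict: "time_s": time; "joint_pos": joint angles; "joint_velocities": joint speeds; "tau": joint torques, N m; "tool_pos": TCP position; "tool_rot": TCP orientation; "ft_force": force on the tool from outside, world axes, zero at the start; "torque": the same for the moment, N m; "opening": finger opening in mm.
Only numpy, scipy, OpenCV 4.12 (cv2) and the standard library are available. Lean on these libraries where they do the work, as an engineer would, in place of code of your own. Each camera call takes 0.05 s, during which the arm holds its last target.

## Task

The four miniature garden figures each stand in front of a spotlight, and each spotlight has its own toggle lever in the row directly in front of its figure. Switch on the spotlights of the two buildings, the lighthouse and the tree-stump house, by pushing their levers fully over away from you. Leave the gull's and the dolphin's levers off, and do not shift or tip any of the figures.

Things in the scene. Friction and masses are not known exactly. Their poses are not given: they have to be found in the camera images.
- bank: switch bank, fixed. Origin: underside, below the middle of the row of lever pivots; +y left along the row, +x from levers to figures. Metal housing x -35 to 35 mm, 270 mm long, 40 mm high; behind it a wooden deck, 12 mm high, to x = 146, with spotlights to 80 mm high at its back. Four levers 55 mm apart; in line behind each, at x = 88 mm, a bay mark with one figure on it
- toggle_1 (a joint): steel toggle lever, leftmost of the row, at y = +82.5 mm in the bank's frame. It turns about a pivot at x = 0, z = 36 mm; 48 mm long, 12 mm thick at its end. Value 0 = off, end towards the robot at x = -21, z = 79 mm; 0.9 rad = fully on, at its stop, end away at x = +21, z = 79 mm. A 1 to 2 N push at the end moves it; it stays where left
- toggle_2 (a joint): steel toggle lever, second from the left of the row, at y = +27.5 mm in the bank's frame. It turns about a pivot at x = 0, z = 36 mm; 48 mm long, 12 mm thick at its end. Value 0 = off, end towards the robot at x = -21, z = 79 mm; 0.9 rad = fully on, at its stop, end away at x = +21, z = 79 mm. A 1 to 2 N push at the end moves it; it stays where left
- toggle_3 (a joint): steel toggle lever, third from the left of the row, at y = -27.5 mm in the bank's frame. It turns about a pivot at x = 0, z = 36 mm; 48 mm long, 12 mm thick at its end. Value 0 = off, end towards the robot at x = -21, z = 79 mm; 0.9 rad = fully on, at its stop, end away at x = +21, z = 79 mm. A 1 to 2 N push at the end moves it; it stays where left
- toggle_4 (a joint): steel toggle lever, rightmost of the row, at y = -82.5 mm in the bank's frame. It turns about a pivot at x = 0, z = 36 mm; 48 mm long, 12 mm thick at its end. Value 0 = off, end towards the robot at x = -21, z = 79 mm; 0.9 rad = fully on, at its stop, end away at x = +21, z = 79 mm. A 1 to 2 N push at the end moves it; it stays where left
- lighthouse: miniature lighthouse, cream round tower with a railed gallery and a spike, 47 x 47 x 82 mm high; loose, stands upright on one of the bays of the deck, any of the four. Origin: centre of its underside, z up
- stump_house: miniature tree-stump house, brown trunk with a purple mushroom roof, 37 x 42 x 48 mm high; loose, stands upright on one of the bays of the deck, any of the four. Origin: centre of its underside, z up
- gull: miniature white gull, 23 x 41 x 27 mm high; loose, stands upright on one of the bays of the deck, any of the four. Origin: centre of its underside, z up. Its lever stays off
- dolphin: miniature grey-blue dolphin on a small wooden foot, 24 x 66 x 36 mm high, its length across the row; loose, stands upright on one of the bays of the deck, any of the four. Origin: centre of its underside, z up. Its lever stays off
Mind the look-alikes: they are no part of the job. Leave any yellow look-alike of the gull alone. Several things have the shape of the dolphin; the one meant has the colours described above.

How it is judged (in metres and radians):
At the end, for the whole second after the job is handed in: The levers in front of the lighthouse and the stump house are over to the far side (beyond 0.65 of 0.9 rad), the other two are still off (below 0.25 rad), and all four figures stand upright (within 0.2 rad) and within 15 mm of where they stood (((y of lighthouse in the frame of bank between 0.055 and 0.11 m and value of joint toggle_1 above 0.65 rad) or (y of stump_house in the frame of bank between 0.055 and 0.11 m and value of joint toggle_1 above 0.65 rad) or ((y of lighthouse in the frame of bank below 0.055 m or y of lighthouse in the frame of bank above 0.11 m) and (y of stump_house in the frame of bank below 0.055 m or y of stump_house in the frame of bank above 0.11 m) and value of joint toggle_1 below 0.25 rad)) and ((y of lighthouse in the frame of bank between 0 and 0.055 m and value of joint toggle_2 above 0.65 rad) or (y of stump_house in the frame of bank between 0 and 0.055 m and value of joint toggle_2 above 0.65 rad) or ((y of lighthouse in the frame of bank below 0 m or y of lighthouse in the frame of bank above 0.055 m) and (y of stump_house in the frame of bank below 0 m or y of stump_house in the frame of bank above 0.055 m) and value of joint toggle_2 below 0.25 rad)) and ((y of lighthouse in the frame of bank between -0.055 and 0 m and value of joint toggle_3 above 0.65 rad) or (y of stump_house in the frame of bank between -0.055 and 0 m and value of joint toggle_3 above 0.65 rad) or ((y of lighthouse in the frame of bank below -0.055 m or y of lighthouse in the frame of bank above 0 m) and (y of stump_house in the frame of bank below -0.055 m or y of stump_house in the frame of bank above 0 m) and value of joint toggle_3 below 0.25 rad)) and ((y of lighthouse in the frame of bank between -0.11 and -0.055 m and value of joint toggle_4 above 0.65 rad) or (y of stump_house in the frame of bank between -0.11 and -0.055 m and value of joint toggle_4 above 0.65 rad) or ((y of lighthouse in the frame of bank below -0.11 m or y of lighthouse in the frame of bank above -0.055 m) and (y of stump_house in the frame of bank below -0.11 m or y of stump_house in the frame of bank above -0.055 m) and value of joint toggle_4 below 0.25 rad)) and distance of each of lighthouse, stump_house, gull, dolphin from where it was at the start of the episode below 0.015 m and angle between each of lighthouse, stump_house, gull, dolphin's own z axis and vertical below 0.2 rad); the robot touches nothing.
It fails at once if the lever of the gull or the dolphin was pushed out of its off position (beyond 0.3 rad) (((y of lighthouse in the frame of bank below 0.055 m or y of lighthouse in the frame of bank above 0.11 m) and (y of stump_house in the frame of bank below 0.055 m or y of stump_house in the frame of bank above 0.11 m) and value of joint toggle_1 above 0.3 rad) or ((y of lighthouse in the frame of bank below 0 m or y of lighthouse in the frame of bank above 0.055 m) and (y of stump_house in the frame of bank below 0 m or y of stump_house in the frame of bank above 0.055 m) and value of joint toggle_2 above 0.3 rad) or ((y of lighthouse in the frame of bank below -0.055 m or y of lighthouse in the frame of bank above 0 m) and (y of stump_house in the frame of bank below -0.055 m or y of stump_house in the frame of bank above 0 m) and value of joint toggle_3 above 0.3 rad) or ((y of lighthouse in the frame of bank below -0.11 m or y of lighthouse in the frame of bank above -0.055 m) and (y of stump_house in the frame of bank below -0.11 m or y of stump_house in the frame of bank above -0.055 m) and value of joint toggle_4 above 0.3 rad)).
It fails at once if a figure was shifted by more than 20 mm (distance of any of lighthouse, stump_house, gull, dolphin from where it was at the start of the episode above 0.02 m).
It also fails if it takes over 35 s, if anything falls off the work surface, if the arm or the gripper's body presses on something with over 40 N, if the wrist force passes 120 N, or if a joint passes its speed limit or range.

## Working session

There is one attempt and no reset: what is moved stays moved. The work goes in short steps, Python scripts to look and compute and a tool call to move; the robot and the scene stay as the last step left them, time stands still between calls to the robot, and variables do not carry over. Pictures are saved under pics/ and viewed, and the job is handed in when it is done.

Besides the shell and the picture viewer there is one more tool, called after "Emit:" as name(argument=value, ...) on one line, values as JSON. servo_tool: Moves the arm, as the interface text tells. Its arguments: {"type":"object","properties":{"targets":{"type":"string"},"grip_force":{"type":"number"}},"required":["targets"]}

```bash
mkdir -p pics; python3 - <<'E'
from rig import *
import cv2
for n in("scene","top"):
    cv2.imwrite(f"pics/{n}0.png",read_camera(n)); print(n,calibration(n))
print(state())
E
```

```text
scene {'fx': 401.40522296882267, 'fy': 401.40522296882267, 'cx': 316.986645035353, 'cy': 197.7743166269201, 'k1': -0.06091796043211165, 'xyz': array([ 120.97827683, -498.54446846,  446.14345049]), 'rotation': array([-1.94919933,  0.79246174, -0.50035707])}
top {'fx': 506.94811432508834, 'fy': 506.94811432508834, 'cx': 315.23144460737893, 'cy': 198.8296935129156, 'k1': -0.1205832971615399, 'xyz': array([592.0784264 ,  33.68681672, 904.85247843]), 'rotation': array([-2.17355657,  2.19076834, -0.11488248])}
{'time_s': 0.1, 'joint_pos': array([-0.84781051,  0.50173938, -0.42681889,  1.5513124 ,  0.22084779,
        1.13829171, -0.21030072]), 'joint_velocities': array([ 0.00050447, -0.00126587, -0.00014949, -0.00509702,  0.00270221,
       -0.0014769 , -0.0001148 ]), 'tau': array([-1.00143487e-02, -5.67883158e+01, -5.83792940e+00, -2.79917639e+01,
       -6.90334733e-02,  2.42862065e-02,  4.96034897e-05]), 'tool_pos': array([288.22577669, 581.9524941 , 239.80603736]), 'tool_rot': array([ 2.66840688e+00,  1.65642651e+00, -2.27324081e-03]), 'ft_force': array([0.00234152, 0.58764664, 0.79418623]), 'torque': array([-0.04422687, -0.04091274,  0.01477357]), 'opening': 91.73389087239019}
```

View pics/scene0.png

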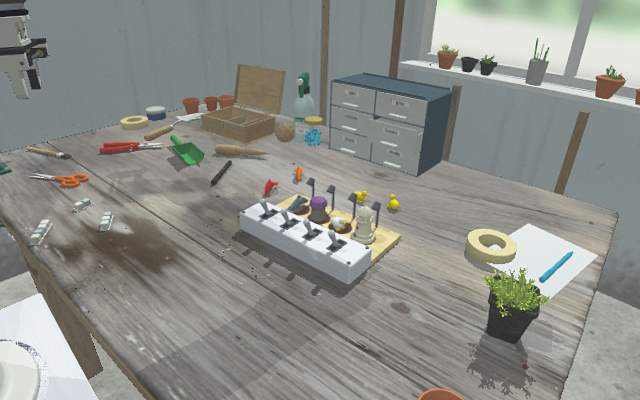

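View pics/top0.png

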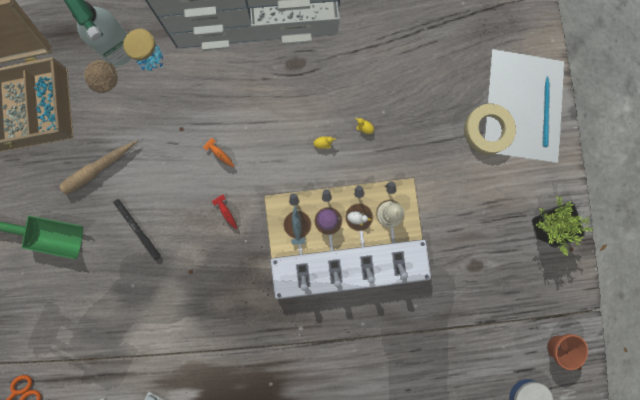

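```bash
cat > h.py <<'E'
import numpy as np,cv2
from scipy.spatial.transform import Rotation as R
def ray(c,u,v):
    K=np.array([[c['fx'],0,c['cx']],[0,c['fy'],c['cy']],[0,0,1]])
    p=cv2.undistortPoints(np.array([[[u,v]]],float),K,np.array([c['k1'],0,0,0,0.]))[0,0]
    return R.from_rotvec(c['rotation']).apply([p[0],p[1],1])
def onz(c,u,v,z):
    d=ray(c,u,v); return c['xyz']+d*(z-c['xyz'][2])/d[2]
def pix(c,P):
    K=np.array([[c['fx'],0,c['cx']],[0,c['fy'],c['cy']],[0,0,1]])
    r=R.from_rotvec(c['rotation']).inv()
    return cv2.projectPoints(np.array(P,float).reshape(-1,1,3),r.as_rotvec(),r.apply(-c['xyz']),K,np.array([c['k1'],0,0,0,0.]))[0][:,0]
E
python3 - <<'E'
import cv2
a=cv2.imread('pics/top0.png')[170:310,255:445];cv2.imwrite('pics/topc.png',cv2.resize(a,None,fx=4,fy=4,interpolation=2))
a=cv2.imread('pics/scene0.png')[165:290,225:415];cv2.imwrite('pics/scenec.png',cv2.resize(a,None,fx=4,fy=4,interpolation=2))
E
```

```text
(no output)
```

View pics/topc.png

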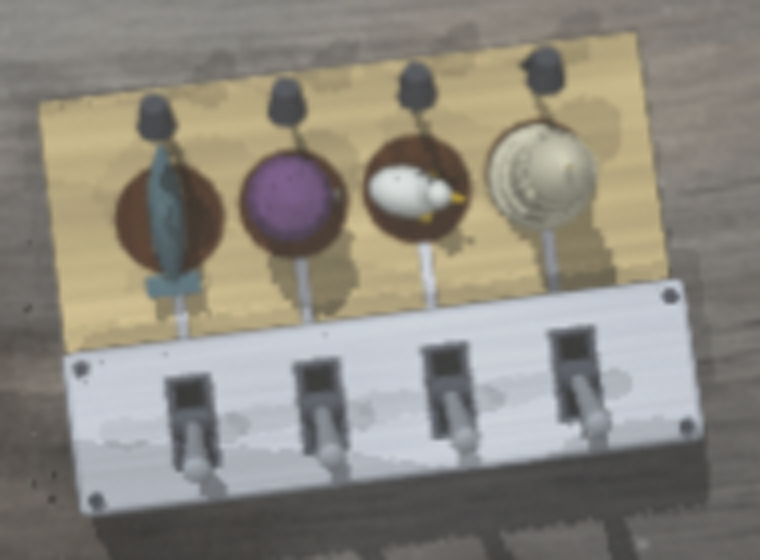

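View pics/scenec.png

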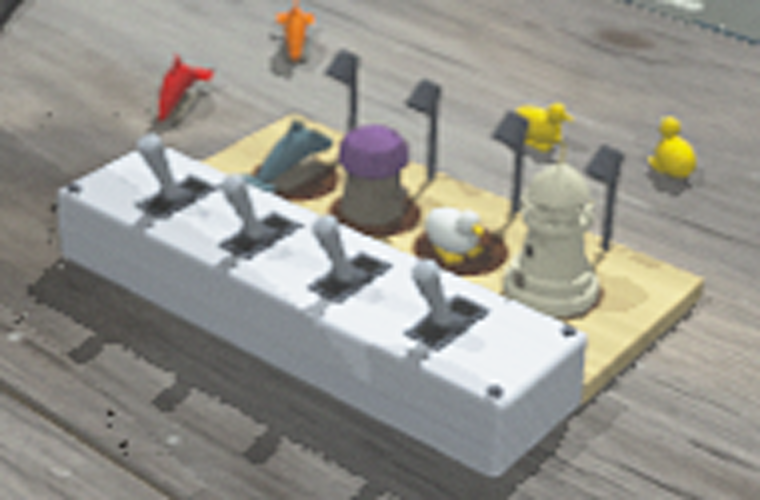

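The top crop shows, left to right on the bays, the grey-blue dolphin (297,224), the purple-roofed stump (328,221), the white gull (358,217) and the cream lighthouse (390,214). Look-alikes are the red dolphin (226,211), the orange dolphin (218,152) and the yellow gulls (324,143) and (365,127), all off the deck. That makes the levers to push toggle_2, tip at pixel (337,284), and toggle_4, tip at (404,275).

```bash
python3 - <<'E'
from rig import *
from h import *
c=calibration('top');s=calibration('scene')
px=lambda u,v:(255+(u+.5)/4-.5,170+(v+.5)/4-.5)
P={k:onz(c,*px(*v),40) for k,v in dict(FL=(82,514),BL=(64,354),BR=(685,281),FR=(703,437)).items()}
for k in P: print(k,P[k].round(1))
print([np.linalg.norm(P[a]-P[b]).round(1) for a,b in('FL FR'.split(),'BL BR'.split(),'FL BL'.split(),'FR BR'.split())])
o=sum(P.values())/4; y=(P['FL']-P['FR']+P['BL']-P['BR']);y/=np.linalg.norm(y); x=np.array([y[1],-y[0],0]);o[2]=0
print('o',o,'yaw',np.arctan2(x[1],x[0]))
for i,(yy,t) in enumerate(zip((82.5,27.5,-27.5,-82.5),((196,468),(330,455),(463,438),(596,424)))):
    Q=onz(c,*px(*t),79)-o; print(i+1,'tip meas x,y',(Q@x).round(1),(Q@y).round(1), 'tip world',(o+x*-21+y*yy+[0,0,79]).round(1),'scene pix',((pix(s,o+x*-21+y*yy+[0,0,79])[0]-[225,165])*4).round(0))
for n,t in zip(('dol','stump','gull','light'),((170,219),(294,204),(416,189),(540,176))):
    Q=onz(c,*px(*t),12)-o; print(n,(Q@x).round(1),(Q@y).round(1))
t=state(); print(R.from_rotvec(t['tool_rot']).as_matrix().round(3),t['tool_pos'])
E
```

```text
FL [502.4  89.7  40. ]
BL [569.9  97.1  40. ]
BR [ 598.3 -168.9   40. ]
FR [ 531.5 -175.3   40. ]
[np.float64(266.6), np.float64(267.5), np.float64(67.9), np.float64(67.0)]
o [550.50272067 -39.34779287   0.        ] yaw 0.10787486634642726
1 tip meas x,y -17.1 82.7 tip world [520.7  40.4  79. ] scene pix [144. 144.]
2 tip meas x,y -18.3 28.3 tip world [526.7 -14.3  79. ] scene pix [230. 182.]
3 tip meas x,y -18.0 -26.1 tip world [532.6 -68.9  79. ] scene pix [322. 224.]
4 tip meas x,y -19.0 -80.8 tip world [ 538.5 -123.6   79. ] scene pix [423. 270.]
dol 86.9 82.8
stump 87.2 27.8
gull 87.5 -26.6
light 86.8 -82.1
[[ 0.444  0.896 -0.001]
 [ 0.896 -0.444 -0.002]
 [-0.002 -0.    -1.   ]] [288.22577669 581.9524941  239.80603736]
```

```bash
cat >> h.py <<'E'
o=np.array([550.5,-39.35,0]);yaw=.1079
X=np.array([np.cos(yaw),np.sin(yaw),0]);Y=np.array([-X[1],X[0],0])
def delta(st,bx,by,z):
    T=R.from_rotvec(st['tool_rot']);goal=R.from_matrix(np.array([Y,X,[0,0,-1]]).T)
    w=(T.inv()*goal).as_rotvec()/np.radians(5)
    d=T.inv().apply(o+X*bx+Y*by+[0,0,z]-st['tool_pos'])
    q=st['tool_pos']-o
    print('t',st['time_s'],'TCP bank',(q@X).round(1),(q@Y).round(1),q[2].round(1),'F',st['ft_force'].round(1),'open',round(st['opening'],1))
    print('turn',w.round(2),'shift',d.round(1))
E
python3 -c "
from rig import *;from h import *
delta(state(),-60,27.5,240)"
```

```text
t 0.1 TCP bank -193.8 645.9 239.8 F [0.  0.6 0.8] open 91.7
turn [-0.01  0.02 -6.5 ] shift [-449.5  445.3    0.6]
```

Emit:
servo_tool(targets="0 0 -6.5 -450 445 0 1;0 0 -6.5 -450 445 0 1;0 0 -6.5 -450 445 0 1;0 0 -6.5 -450 445 0 1;0 0 -6.5 -450 445 0 1;0 0 -6.5 -450 445 0 1;0 0 -6.5 -450 445 0 1;0 0 -6.5 -450 445 0 1;0 0 -6.5 -450 445 0 1;0 0 -6.5 -450 445 0 1", grip_force=10)

```text
time_s: 0.93
tool_pos: [418.9, 186.7, 240.7]
tool_rot: [2.099, 2.337, -0.0]
ft_force: [1.0, 0.4, 0.4]
opening: 29.6
```

```bash
python3 -c "
from rig import *;from h import *
delta(state(),-60,27.5,240)"
```

```text
t 0.9333 TCP bank -106.5 238.9 240.7 F [1.  0.4 0.4] open 29.6
turn [-0.    0.   -0.01] shift [-211.4   46.6    0.7]
```

Emit:
servo_tool(targets="0 0 0 -211 46 0 1;0 0 0 -211 46 0 1;0 0 0 -211 46 0 1;0 0 0 -211 46 0 1;0 0 0 -211 46 0 1;0 0 0 -211 46 0 1;0 0 0 -211 46 0 1;0 0 0 -211 46 0 1")

```text
time_s: 1.6
tool_pos: [486.9, -15.7, 240.3]
tool_rot: [-2.1, -2.335, 0.0]
ft_force: [0.2, 0.3, -0.5]
opening: 0.6
```

```bash
python3 -c "
from rig import *;from h import *
delta(state(),-60,27.5,81)"
```

```text
t 1.6 TCP bank -60.7 30.3 240.3 F [ 0.2  0.3 -0.5] open 0.6
turn [-0.01 -0.01 -0.02] shift [ -3.    0.9 159.3]
```

Emit:
servo_tool(targets="0 0 0 -3 0 40 1;0 0 0 -3 0 80 1;0 0 0 -3 0 120 1;0 0 0 -3 0 145 1;0 0 0 -3 0 159 1;0 0 0 -3 0 159 1")

```text
time_s: 2.1
tool_pos: [484.1, -16.2, 78.5]
tool_rot: [-2.09, -2.337, 0.006]
ft_force: [0.1, 0.3, -0.4]
opening: 0.6
```

```bash
python3 -c "
from rig import *;from h import *
delta(state(),-2,27.5,80)
import cv2
for n,b in(('top',(170,310,235,465)),('scene',(125,290,205,425))):
    a=read_camera(n)[b[0]:b[1],b[2]:b[3]];cv2.imwrite('pics/%s1.png'%n,cv2.resize(a,None,fx=3,fy=3,interpolation=2))
"
```

```text
t 2.1 TCP bank -63.5 30.2 78.5 F [ 0.1  0.3 -0.4] open 0.6
turn [-0.08 -0.03  0.04] shift [-2.9 61.5 -1.9]
```

View pics/top1.png

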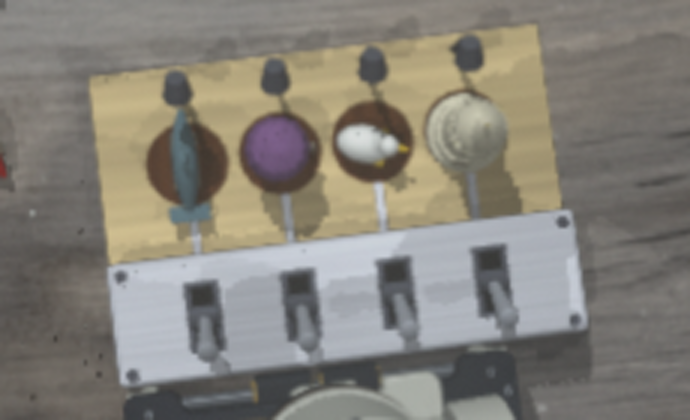

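View pics/scene1.png

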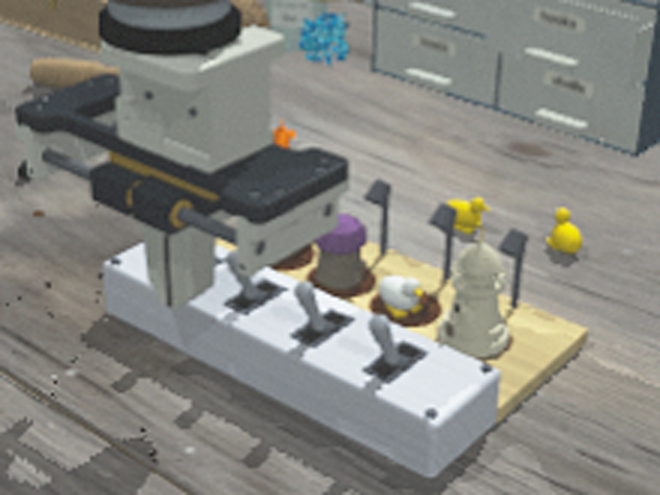

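Closed fingers stand behind lever 2 (its tip at crop (238,265) in the scene view), and the neighbours are clear. Pushing now.

Emit:
servo_tool(targets="0 0 0 -3 12 -1 1;0 0 0 -3 20 -1 1;0 0 0 -3 26 -1 1;0 0 0 -3 32 -1 1;0 0 0 -3 38 -1 1;0 0 0 -3 44 -1 1;0 0 0 -3 49 -1 1;0 0 0 -3 54 -1 1;0 0 0 -3 58 -1 1;0 0 0 -3 61 -1 1")

```text
time_s: 3.03
tool_pos: [548.1, -15.4, 82.2]
tool_rot: [-2.098, -2.336, 0.002]
ft_force: [-7.5, -1.4, 1.0]
opening: 0.6
```

```bash
python3 -c "
from rig import *;from h import *
delta(state(),2,27.5,80)
import cv2
for n,b in(('scene',(125,290,205,425)),):
    a=read_camera(n)[b[0]:b[1],b[2]:b[3]];cv2.imwrite('pics/%s2.png'%n,cv2.resize(a,None,fx=3,fy=3,interpolation=2))
"
```

```text
t 3.0333 TCP bank 0.2 24.0 82.2 F [-7.5 -1.4  1. ] open 0.6
turn [-0.02 -0.   -0.01] shift [3.5 1.8 2.2]
```

View pics/scene2.png

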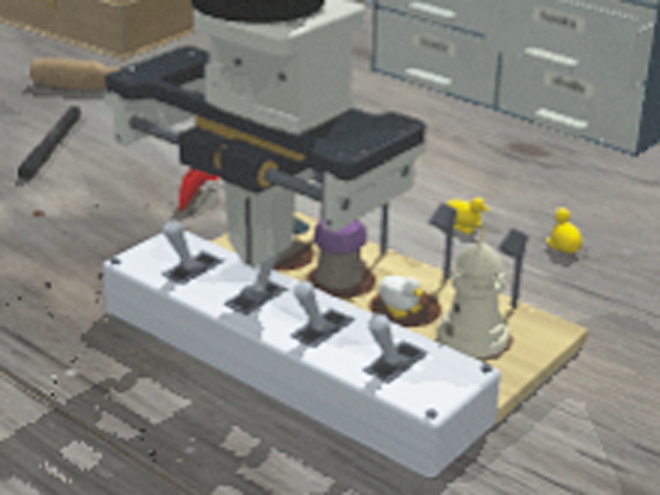

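Lever 2 now leans away (crop (265,275)), and the force has risen to 7.5 N, so it is close to or at its stop. I'll nudge 2 mm more and retreat.

Emit:
servo_tool(targets="0 0 0 0 2 1 1;0 0 0 0 3 1 1;0 0 0 0 -20 1 1;0 0 0 0 -50 1 1;0 0 0 0 -62 1 1;0 0 0 0 -62 1 1;0 0 0 0 -62 1 1")

```text
time_s: 3.67
tool_pos: [487.9, -22.1, 82.2]
tool_rot: [2.098, 2.336, 0.002]
ft_force: [1.2, 0.8, 0.1]
opening: 0.5
```

```bash
python3 -c "
from rig import *;from h import *
delta(state(),-62,-82.5,80)
import cv2
for n,b in(('scene',(125,290,205,425)),('top',(170,310,235,465))):
    a=read_camera(n)[b[0]:b[1],b[2]:b[3]];cv2.imwrite('pics/%s3.png'%n,cv2.resize(a,None,fx=3,fy=3,interpolation=2))
"
```

```text
t 3.6667 TCP bank -60.4 23.9 82.2 F [1.2 0.8 0.1] open 0.5
turn [ 0.03  0.   -0.01] shift [-106.4   -1.5    2.2]
```

View pics/top3.png

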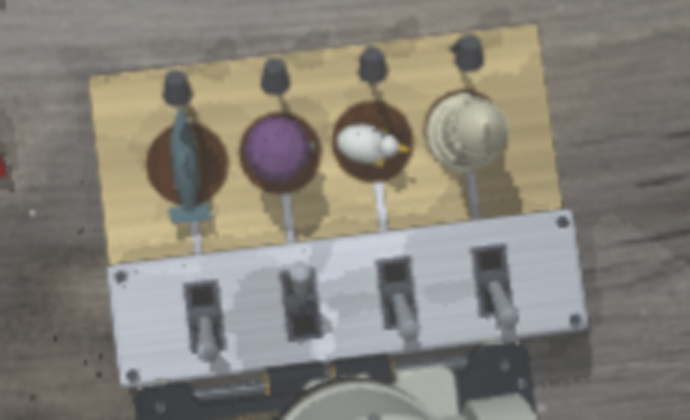

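Lever 2's tip is now at crop (300,270), over to the far side, and the rest is unchanged. Next is lever 4.

Emit:
servo_tool(targets="0 0 0 -30 -2 1 1;0 0 0 -65 -2 1 1;0 0 0 -95 -2 1 1;0 0 0 -106 -2 1 1;0 0 0 -106 -2 2 1;0 0 0 -106 -2 2 1")

```text
time_s: 4.27
tool_pos: [497.2, -127.6, 79.5]
tool_rot: [2.1, 2.336, 0.001]
ft_force: [0.6, 0.7, -0.5]
opening: 0.4
```

```bash
python3 -c "
from rig import *;from h import *
delta(state(),2,-82.5,80)
c=calibration('top');q=onz(c,335,260,79)-o;print('lever2 tip',q@X,q@Y)
"
```

```text
t 4.2667 TCP bank -62.5 -82.0 79.5 F [ 0.6  0.7 -0.5] open 0.4
turn [ 0.01 -0.   -0.02] shift [-0.3 64.5 -0.4]
lever2 tip 19.551662283054622 27.275873902548252
```

Lever 2's tip measures x = 19.6 mm against 21 at the stop, which is on. Pushing lever 4.

Emit:
servo_tool(targets="0 0 0 0 14 0 1;0 0 0 0 22 0 1;0 0 0 0 28 0 1;0 0 0 0 34 0 1;0 0 0 0 40 0 1;0 0 0 0 46 0 1;0 0 0 0 52 0 1;0 0 0 0 57 0 1;0 0 0 0 61 0 1;0 0 0 0 63 0 1")

```text
time_s: 5.1
tool_pos: [559.1, -120.7, 79.4]
tool_rot: [-2.098, -2.337, 0.0]
ft_force: [-4.0, 0.2, -0.5]
opening: 0.5
```

```bash
python3 -c "
from rig import *;from h import *
delta(state(),3,-82.5,80)
"
```

```text
t 5.1 TCP bank -0.2 -81.8 79.4 F [-4.   0.2 -0.5] open 0.5
turn [-0.01 -0.   -0.  ] shift [-0.7  3.2 -0.6]
```

Emit:
servo_tool(targets="0 0 0 0 2 0 1;0 0 0 0 3 0 1;0 0 0 0 3 0 1")

```text
time_s: 5.35
tool_pos: [559.4, -120.7, 79.1]
tool_rot: [-2.097, -2.334, 0.005]
ft_force: [-6.7, 0.5, 3.4]
opening: 0.5
```

Emit:
servo_tool(targets="0 0 0 0 -20 0 1;0 0 0 0 -55 0 1;0 0 0 0 -80 -10 1;0 0 0 0 -80 -50 1;0 0 0 0 -80 -90 1;0 0 0 0 -110 -130 1;0 0 0 0 -110 -130 1;0 0 0 0 -110 -130 1;0 0 0 0 -110 -130 1")

```text
time_s: 6.1
tool_pos: [453.3, -132.7, 210.2]
tool_rot: [2.098, 2.335, 0.002]
ft_force: [-0.7, 0.2, -0.4]
opening: 0.3
```

```bash
python3 -c "
from rig import *;from h import *
delta(state(),3,-82.5,80)
import cv2
for n,b in(('scene',(165,290,225,415)),('top',(170,310,255,445))):
    a=read_camera(n)[b[0]:b[1],b[2]:b[3]];cv2.imwrite('pics/%s4.png'%n,cv2.resize(a,None,fx=4,fy=4,interpolation=2))
"
```

```text
t 6.1 TCP bank -106.7 -82.3 210.2 F [-0.7  0.2 -0.4] open 0.3
turn [ 0.03  0.01 -0.01] shift [1.000e-01 1.094e+02 1.305e+02]
```

View pics/top4.png

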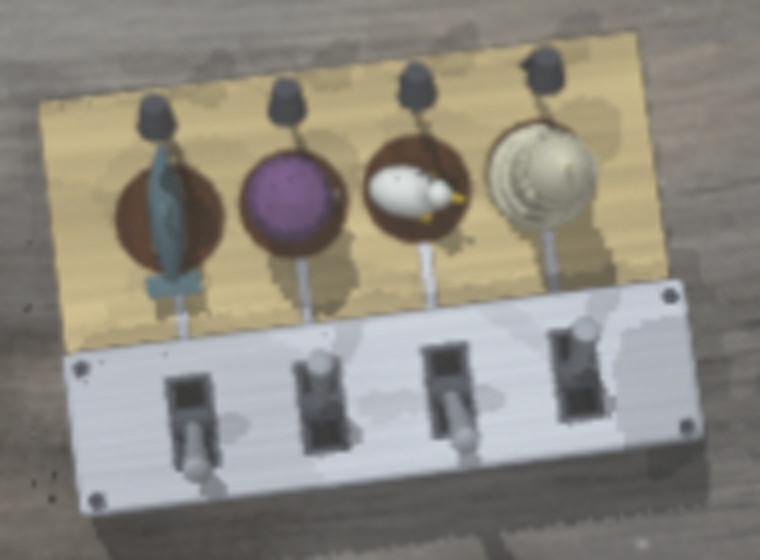

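View pics/scene4.png

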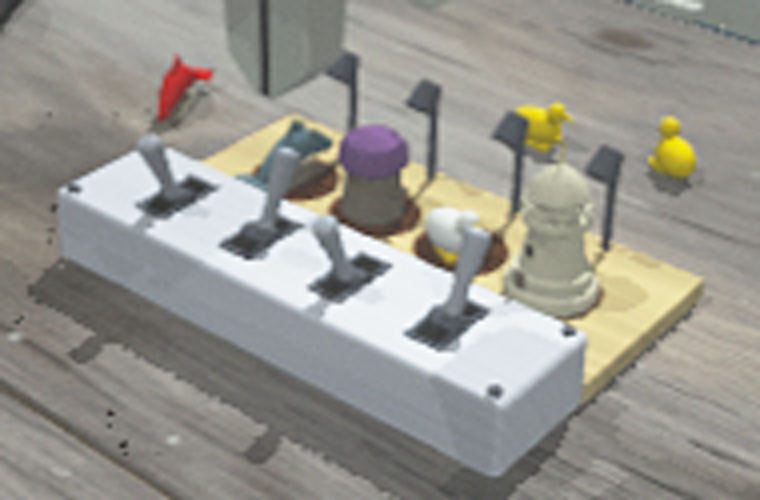

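Levers 2 and 4 (top crop tips (320,362) and (585,330)) are over to the far side. Levers 1 and 3 and all four figures look just as before. The gripper is clear.

```bash
python3 -c "
from rig import *;from h import *
c=calibration('top')
for t in((196,468),(320,362),(463,438),(585,330)):
    q=onz(c,255+t[0]/4-.4,170+t[1]/4-.4,79)-o;print((q@X).round(1),(q@Y).round(1))
a=cv2.imread('pics/topc.png').astype(int);b=cv2.imread('pics/top4.png').astype(int)
print('figure area max diff',abs(a-b)[40:270,40:640].max())
print(sign_off())
"
```

```text
-17.1 82.8
19.5 27.9
-18.0 -26.1
19.4 -81.1
figure area max diff 25
the job is handed in; nothing more can be done
None
```

I switched on the stump house's lever (toggle_2) and the lighthouse's lever (toggle_4), then handed the job in at about 6 s of the 35 s. Each was pushed with closed fingers until the force rose at the stop, with about 7 N the highest reading; then I pulled the gripper clear.

- **Levers on:** in the last top picture, the tips of levers 2 and 4 are at x = +19.5 and +19.4 mm. The stop is at +21.
- **Levers off:** the tips of levers 1 (dolphin) and 3 (gull) are at -17.1 and -18.0 mm, the same as at the start. The given off value is -21, so my tip measurements read 1.5 to 4 mm out, which does not affect the result.
- **Figures:** the before and after top pictures show no visible change around the figures, and all four stand upright in the scene view. The largest pixel difference was 25 of 255.

No check failed. `sign_off` reports no verdict.

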